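# Feed a blank into the stamping fixture with a push stick

## Robot

A 6-joint arm with a two-finger parallel gripper is mounted at the origin on a cart in front of the work surface, level with it; the furniture and walls round the work are solid. World frame = base frame: x ahead of the robot, y to its left, z up, the work surface at z = 0. Lengths are in m, angles in rad, forces in N, time in s.
With the tool pointing down it reaches from about 0.3 to 0.825 m from the base axis. Payload 5.4 kg.
Tool frame: the origin (TCP) lies at the very end of the fingers, on their centre line; the grasp point (between the pads) lies 19 mm behind it; z points along the fingers, y is the line along which they close (so a half turn about z gives the same grasp; the last joint's range is limited). The gripper opens to 92 mm and grips with 3 to 60 N. Pads are 20 mm wide; open, the fingers measure 128 mm over their backs; the gripper's body (75 mm by 189 mm) begins 69 mm behind the grasp point.
Start: joints at [-1.369, 0.158, 1.597, -0, 1.386, -0.21], TCP at [0.23, -0.527, 0.215] pointing down, gripper open.
Joint ranges: [-2.91, 2.91], [-0.94, 2.29], [0.18, 2.7], [-1.29, 4.43], [0.17, 2.64], [-3, 3]. Speed limits (rad/s): [2.57, 2.57, 3.14, 3.14, 3.14, 3.14].

## Interface

Orientations are given as a rotation vector (axis times angle).
In Python, from workcell import bot gives the robot as it stands. Calls block until the motion is done:
- bot.goto(position, orientation): joint-space move of the TCP to a pose.
- bot.line_to(position, rot=None, max_speed=0.15): straight line of the TCP; rot=None keeps the orientation; max_speed is the mean speed in m/s.
- bot.set_joints(angles): joint-space move.
- bot.set_gripper(opening, newtons=None): opening from 0.0 (shut) to 1.0 (fully open); newtons is the grip in N (None keeps the last); returns when the fingers have stopped.
- bot.hold(seconds).
- bot.inverse_kinematics(position, orientation): joint angles nearest the present ones, or None.
- bot.read_camera(name): name is "scene" or "top" or "wrist"; returns a dict with "pixels" (480x640x3 uint8, blue, green, red), "fx", "fy", "cx", "cy" (pixels), "R" (3x3) and "t" (3): a world point X has camera coordinates R X + t. Camera axes: x right, y down, z forward; pixel columns grow to the right and rows downward; lengths in m; the calibration is good to about 2 mm. The wrist camera is an equidistant fisheye: a pixel r from the principal point sees the ray r / f radians off the axis. A picture is of the moment at which its call begins. There is no depth.
A pose or a line that the arm cannot do raises bot.MotionError and nothing moves.
- bot.job_done(): hands the job in; it is judged then, once.
Readings, each from a call of its own:
- bot.current_clock(): time.
- bot.current_joints(): joint angles.
- bot.current_joint_vel(): joint speeds.
- bot.current_effort(): joint torques, N m.
- bot.current_ee_pos(): TCP position.
- bot.current_tool_rot(): TCP orientation.
- bot.current_contact_force(): force on the tool from outside, world axes, zero at the start.
- bot.current_ft_torque(): the same for the moment, N m.
- bot.current_opening(): opening from 0.0 (shut) to 1.0 (fully open).
- bot.current_grip_force(): force on a finger pad.
Only numpy, scipy, OpenCV 4.12 (cv2) and the standard library are available. Lean on these libraries where they do the work, as an engineer would, in place of code of your own. Each camera call takes 0.05 s, during which the arm holds its last target. There are 200 camera calls.

## Task

Lay the brass blank flat on the open loading end of the stamping fixture, lengthways to the channel. Then take the wooden push stick and with its end slide the blank through the channel under the guard, past the spring catch, until it is fully home, and press it snugly against the end stop for about half a second with a light push of some 10 to 12 N; let it meet the stop slowly (over 16 N on the stop is too much). Draw the stick out so that the catch springs in behind the blank, and lay it flat on the bench clear of the fixture, leaving the other things alone.

Things in the scene. Friction and masses are not known exactly. Their poses are not given: they have to be found in the camera images.
- fixture: Feed plate of a stamping fixture, fixed to the bench. Aluminium, 250 (x) x 110 (y) x 10 mm, origin at the centre of its underside; +x is the feed direction (to the robot's right, within about 0.2 rad), +y points away from the robot. Two steel rails on it form a straight channel 26 mm wide (y -13 to +13) and 18 mm high from x = -20 mm on; plate x = -125 to -60 mm is the open loading end.
- load_point (a point): Point on the top of the plate in the middle of the open loading end (fixture x = -90, y = 0, z = 10 mm), on the channel's centre line.
- mouth (a point): Point on the channel floor where the narrow channel begins (fixture x = -20, y = 0, z = 10 mm). Before it a flared lead-in narrows from 52 mm wide at x = -55 mm to 26 mm here, its walls 18 mm high above the plate.
- guard (a point): Centre of the top of the clear guard sheet that roofs the channel (fixture x = +15.5, y = 0, z = 31 mm); the sheet is 3 mm thick and covers x = -15 to +46 mm. Beyond it the stamp head bridges the channel.
- stamp_head: Green stamp head, 108 mm high, clamped along the rails at fixture x = +83 to +95 mm; bridges its x = -35 to +15 mm. Origin: middle of the channel floor; axes as the fixture's. A brass screw sets the face of its dark end stop 0 to 4 mm beyond the origin (+x); setting not given, feel for it. Blank home: blank origin at x = -20 to -16 mm. Through stick and blank the stop feels like 5 to 10 N/mm.
- catch (a joint): Brass spring bolt on the stamp head, robot's side, pull knob outside. In m: 0 = fully out, 6 mm into the channel; grows to 0.008 as pressed back (2 N at 0, 3.5 N at 4 mm). Sloped nose from head x = -54 to -43, square face to the stop at x = -41.2 mm: springs in behind the 40 mm blank with 1 to 5 mm to spare. Passing: a bump of 3 to 9 N, then 1 to 5 N of drag; then reads 0.002 to 0.006.
- blank: Brass bar blank 40 (x) x 24 (y) x 12 mm, 95 g, with a small dark dimple near one end; origin at the centre of its underside. It starts lying on the bench to the left of the fixture. Either end may go first.
- push_stick: Planed light wood strip 22 (x) x 340 (y) x 12 mm, 70 g; its length is along its y; origin at the centre of its underside. It starts lying on the bench at the left, pointing away from the robot. Either end may push.
- pliers: Bystander: pliers with navy handles, 57 x 194 x 14 mm, lying behind the fixture; leave alone.
- tape: Bystander: tan tape roll 93 mm across, 25 mm high, right of the fixture; leave alone.
- red_pot: Bystander: small white pot with red lid, 40 mm across, 34 mm high, behind the fixture; leave alone.
- mini_pot_2: Bystander: small yellow pot with white lid, 44 mm across, 40 mm high, in front of the fixture, near the vise; leave alone.

How it is judged:
On the way, in this order (a step that is already met when the one before it is completed fails the run):
1. the blank lies flat on the loading end of the fixture, in line with the channel, let go by the fingers (x of blank in the frame of fixture between -0.125 and -0.03 m and y of blank in the frame of load_point between -0.02 and 0.02 m and z of blank in the frame of fixture between 0.008 and 0.013 m and angle between the x axis of blank and the x axis of fixture, either way round below 0.35 rad and contact force between the fingers and blank below 0.05 N), for 0.2 s.
2. the blank is pushed home by the push stick and pressed against the end stop with over 6 N (contact force between push_stick and blank above 6 N and contact force between blank and stamp_head above 6 N and x of blank in the frame of stamp_head above -0.0215 m), for 0.3 s.
At the end, for the whole second after the job is handed in: The blank lies in the channel between catch and end stop (origin 14 to 22 mm before the stamp head's, centred within 3 mm), the catch is back out behind it (within 1.2 mm), and the push stick lies flat on the bench, let go, at rest, not touching the fixture (x of blank in the frame of stamp_head between -0.022 and -0.014 m and y of blank in the frame of stamp_head between -0.003 and 0.003 m and z of blank in the frame of stamp_head below 0.003 m and value of joint catch below 0.0012 m and height (world z) of push_stick between -0.003 and 0.015 m and angle between push_stick's own x axis and vertical between 1.5 and 1.64 rad and angle between push_stick's own y axis and vertical between 1.54 and 1.6 rad and contact force between push_stick and fixture below 0.05 N and linear speed of push_stick below 0.02 m/s and linear speed of blank below 0.01 m/s and contact force between the fingers and push_stick below 0.05 N).
It fails at once if the blank is rammed against the end stop with more than 16 N (contact force between blank and stamp_head above 16 N).
It fails at once if a bystander is moved more than 20 mm (distance of any of pliers, tape, red_pot, mini_pot_2 from where it was at the start of the episode above 0.02 m).
It also fails if it takes over 72 s, if anything falls off the work surface, if the arm or the gripper's body presses on something with over 40 N, if the wrist force passes 120 N, or if a joint passes its speed limit or range.

## Working session

There is one attempt and no reset: what is moved stays moved. The work goes in short steps, each a Python script; the robot and the scene stay as the last script left them, time stands still between calls to the robot, and variables do not carry over. Pictures are saved under pics/ and viewed, at most 10 in all, crops included, and the job is handed in when it is done.

```bash
ls; mkdir -p pics; python3 - <<'E'
from workcell import bot
import cv2
for n in("scene","top"):
    c=bot.read_camera(n); cv2.imwrite(f"pics/{n}0.png",c["pixels"]); print(n,c["fx"],c["fy"],c["cx"],c["cy"],c["R"],c["t"])
print(bot.current_clock(),bot.current_tool_rot())
E
```

```text
pics
scene 533.0656650180964 533.0656650180964 322.5247806781592 241.5252345528539 [[-0.75560102 -0.65479563  0.0176009 ]
 [-0.41110313  0.45313036 -0.79099121]
 [ 0.50996208 -0.60490955 -0.61157429]] [0.39736193 0.28919552 0.9878303 ]
top 473.0746030244096 473.0746030244096 314.078502388372 240.76977326898685 [[-0.02849119 -0.99849828  0.04679143]
 [-0.98444595  0.01991022 -0.17455585]
 [ 0.17336209 -0.05103694 -0.98353486]] [-0.01317481  0.54457288  1.22964921]
0.1 [-3.07358164e+00 -6.41988966e-01  3.21407690e-05]
```

View pics/top0.png

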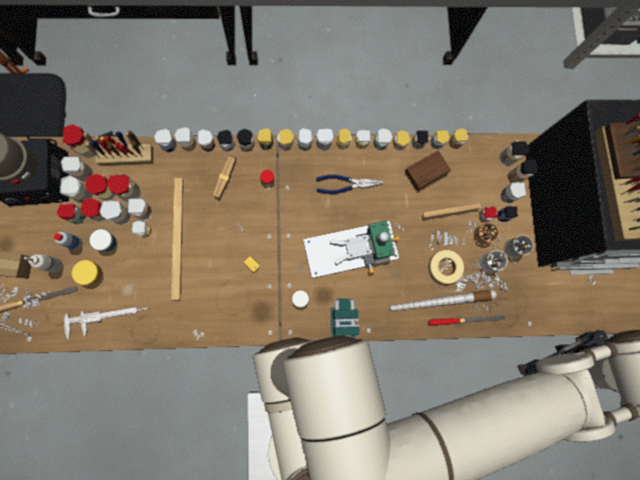

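View pics/scene0.png

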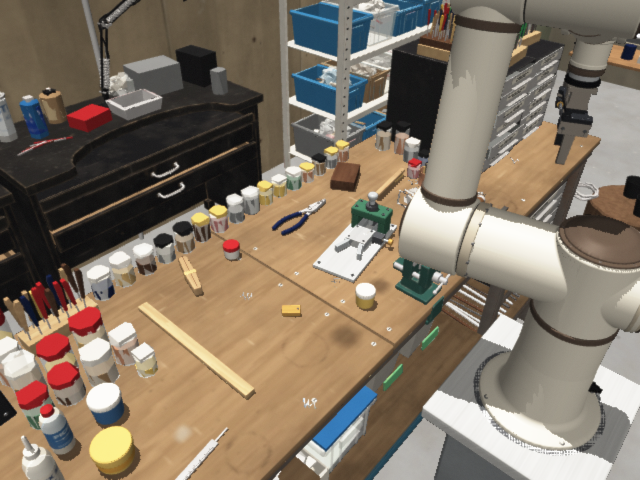

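```bash
cat > h.py <<'E'
from workcell import bot
import numpy as np, cv2
from scipy.spatial.transform import Rotation as Ro
def ray(c,px,fish=False):
    d=(np.atleast_2d(np.float64(px))-[c["cx"],c["cy"]])/[c["fx"],c["fy"]]
    if fish:
        r=np.linalg.norm(d,axis=1,keepdims=True)+1e-12
        v=np.hstack([d/r*np.sin(r),np.cos(r)])
    else: v=np.hstack([d,np.ones((len(d),1))])
    R=np.array(c["R"]);return -R.T@np.array(c["t"]), v@R
def onplane(c,px,z,fish=False):
    o,v=ray(c,px,fish); return o+v*((z-o[2])/v[:,2:])
def rot(yaw): # tool down, closing axis y at angle yaw from world +x  (mod pi)
    y=np.array([np.cos(yaw),np.sin(yaw),0]);z=np.array([0,0,-1.]);x=np.cross(y,z)
    return Ro.from_matrix(np.c_[x,y,z]).as_rotvec()
def cand(p,yaw):
    best=None
    for k in(0,np.pi):
        q=bot.inverse_kinematics(list(p),list(rot(yaw+k)))
        if q is not None and (best is None or abs(q[5])<abs(best[1][5])): best=(rot(yaw+k),q)
    return best
E
python3 - <<'E'
from h import *
c=bot.read_camera("top");im=c["pixels"]
hsv=cv2.cvtColor(im,cv2.COLOR_BGR2HSV)
def box(m,x0,y0,x1,y1,z,n):
    k=np.zeros_like(m);k[y0:y1,x0:x1]=m[y0:y1,x0:x1]
    cs,_=cv2.findContours(k,0,2);q=max(cs,key=cv2.contourArea)
    P=onplane(c,q.reshape(-1,2),z)[:,:2]; r=cv2.minAreaRect((P*1000).astype(np.float32));print(n,cv2.contourArea(q),r);print(cv2.boxPoints(r).round(0).tolist())
box(cv2.inRange(hsv,(18,120,120),(32,255,255)),240,250,270,280,.012,"blank")
print(hsv[265,252],hsv[240,177],hsv[240,195],hsv[250,320])
box(cv2.inRange(hsv,(10,60,170),(30,200,255)),165,165,190,310,.012,"stick")
box(cv2.inRange(hsv,(0,0,190),(180,40,255)),295,215,405,285,.010,"plate")
t=bot.current_clock(); print(bot.current_contact_force(),bot.current_ee_pos());print(bot.current_clock()-t)
for p in([.5,.3,.02],[.5,-.2,.02],[.5,.2,.02]):
    for y in (0,np.pi/2):
        r=cand(p,y); print(p,y,None if r is None else np.round(r[1],2))
E
```

```text
blank 150.0 ((490.1282043457031, 145.69091796875), (43.25044631958008, 28.815921783447266), 43.7979736328125)
[[465.0, 141.0], [484.0, 120.0], [516.0, 150.0], [496.0, 171.0]]
[ 23 165 238] [ 17 107 217] [ 16 112 153] [ 70   3 241]
stick 915.5 ((568.3222045898438, 350.3692626953125), (24.34613800048828, 337.6778564453125), 89.6561050415039)
[[399.0, 339.0], [737.0, 337.0], [737.0, 362.0], [400.0, 364.0]]
plate 2158.0 ((520.8983764648438, -98.00901794433594), (109.26203155517578, 184.65272521972656), 10.919527053833008)
[[450.0, -18.0], [485.0, -199.0], [592.0, -178.0], [557.0, 3.0]]
[-0.04733751 -0.38890947  0.333504  ] [ 0.23003083 -0.52646903  0.21386232]
0.0
[0.5, 0.3, 0.02] 0 [ 0.33  0.4   1.71 -0.    1.02  0.33]
[0.5, 0.3, 0.02] 1.5707963267948966 [ 0.33  0.4   1.71 -0.    1.02 -1.24]
[0.5, -0.2, 0.02] 0 [-0.61  0.31  1.84 -0.    0.99 -0.61]
[0.5, -0.2, 0.02] 1.5707963267948966 [-0.61  0.31  1.84 -0.    0.99  0.97]
[0.5, 0.2, 0.02] 0 [ 0.16  0.31  1.84 -0.    0.99  0.16]
[0.5, 0.2, 0.02] 1.5707963267948966 [ 0.16  0.31  1.84 -0.    0.99 -1.41]
```

```bash
python3 - <<'E'
from h import *
p=[.50,.03,.30]
r=cand(p,.19); bot.goto(p,list(r[0]))
c=bot.read_camera("wrist"); cv2.imwrite("pics/w1.png",c["pixels"]); np.save("w1.npy",c,allow_pickle=True)
print(bot.current_clock(),c["fx"],c["cx"],c["cy"],-np.array(c["R"]).T@c["t"],c["R"])
E
```

```text
2.4333 371.64829954431775 319.29781225462807 239.070722912674 [0.48642439 0.10333372 0.47098404] [[ 9.82323950e-01  1.87188366e-01  4.15175927e-04]
 [ 1.80203989e-01 -9.46267029e-01  2.68524176e-01]
 [ 5.06574690e-02 -2.63702913e-01 -9.63272856e-01]]
```

View pics/w1.png

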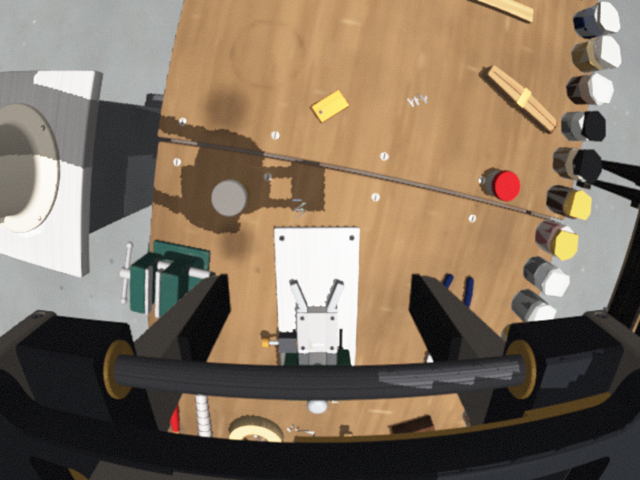

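```bash
python3 - <<'E'
from h import *
c=np.load("w1.npy",allow_pickle=True).item();im=c["pixels"]
cv2.imwrite("pics/w1c.png",cv2.resize(im[215:365,255:385],None,fx=4,fy=4,interpolation=cv2.INTER_CUBIC))
hsv=cv2.cvtColor(im,cv2.COLOR_BGR2HSV)
m=cv2.inRange(hsv,(0,0,170),(180,40,255));k=m*0;k[220:345,265:370]=m[220:345,265:370]
cs,_=cv2.findContours(k,0,1);q=max(cs,key=cv2.contourArea).reshape(-1,2)
# edges of plate
L=q[(q[:,0]<290)&(q[:,1]>235)&(q[:,1]<330)];R=q[(q[:,0]>347)&(q[:,1]>235)&(q[:,1]<330)];T=q[(q[:,1]<235)&(q[:,0]>280)&(q[:,0]<355)]
for n,e in zip("LRT",(L,R,T)):
    e=e.astype(float)
    e+= {"L":[-.5,0],"R":[.5,0],"T":[0,-.5]}[n]
    P=onplane(c,e,.010,True)[:,:2]; v=cv2.fitLine(P.astype(np.float32),cv2.DIST_HUBER,0,1e-3,1e-3).ravel(); print(n,len(e),v,np.abs((P-v[2:])@[-v[1],v[0]]).max())
m=cv2.inRange(hsv,(18,140,120),(32,255,255));k=m*0;k[85:130,305:355]=m[85:130,305:355]
cs,_=cv2.findContours(k,0,1);q=max(cs,key=cv2.contourArea).reshape(-1,2)
P=onplane(c,q,.012,True)[:,:2];r=cv2.minAreaRect((P*1000).astype(np.float32));print("blank",r,cv2.boxPoints(r).tolist())
E
```

```text
L 94 [ 0.19135703 -0.9815205   0.4647227  -0.09448699] 0.0008186672556501125
R 94 [ 0.19296385 -0.9812059   0.57642955 -0.09145024] 0.0009412786847466855
T 74 [ 0.98235446  0.18702863  0.5055344  -0.00821351] 0.001344170534709055
blank ((491.8934631347656, 145.1862030029297), (39.87300491333008, 24.215511322021484), 44.08006286621094) [[469.1488037109375, 140.01495361328125], [485.99462890625, 122.6192855834961], [514.6381225585938, 150.35745239257812], [497.79229736328125, 167.75311279296875]]
```

View pics/w1c.png

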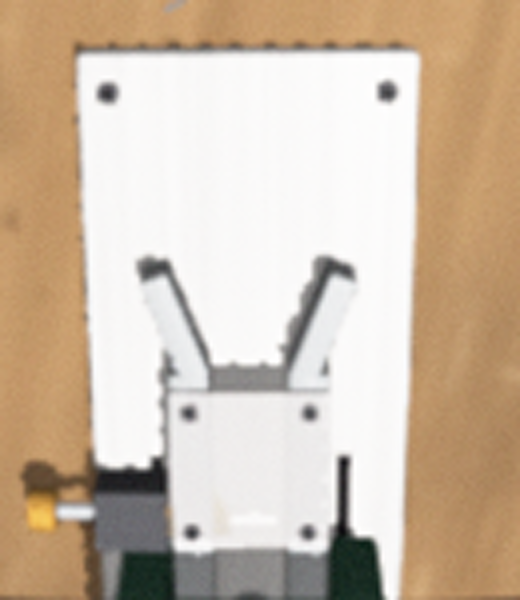

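```bash
cat >> h.py <<'E'
d=np.array([.1922,-.98136]);n=np.array([.98136,.1922])
def fx(x,y=0): return d*(.23012+x)+n*(.49304+y)   # fixture -> world xy
def tofx(p): p=np.array(p[:2]);return p@d-.23012,p@n-.49304
FY=np.arctan2(n[1],n[0])
def fl(f): return np.round(np.array(f),2)
E
python3 - <<'E'
from h import *
b=np.array([.4919,.1452]);a=np.deg2rad(44.08-90)
best=None
for k in(0,np.pi):
    q1=bot.inverse_kinematics([*b,.003],list(rot(a+k)));q2=bot.inverse_kinematics([*fx(-.085),.013],list(rot(FY+k)))
    if q1 is None or q2 is None: continue
    s=max(abs(q1[5]),abs(q2[5])); print(k,s)
    if best is None or s<best[0]: best=(s,k)
k=best[1]
bot.set_gripper(.6,25)
bot.goto([*b,.06],list(rot(a+k)));bot.line_to([*b,.003],max_speed=.1)
bot.set_gripper(0,25);print("open",bot.current_opening()*92,bot.current_grip_force())
bot.line_to([*b,.08],max_speed=.15)
bot.goto([*fx(-.085),.06],list(rot(FY+k)));bot.line_to([*fx(-.085),.0137],max_speed=.08)
print(bot.current_clock(),bot.current_opening()*92,bot.current_contact_force(),bot.current_ee_pos())
bot.set_gripper(.5,25)
bot.line_to([*fx(-.085),.10],max_speed=.15)
bot.goto([*fx(-.16),.26],list(rot(FY+k)))
c=bot.read_camera("wrist"); cv2.imwrite("pics/w2.png",c["pixels"]); np.save("w2.npy",c,allow_pickle=True)
print(k,bot.current_clock())
E
```

```text
0 0.8525257448242476
3.141592653589793 2.6198809461190873
open 23.910086951281777 25.00051438808441
8.175 23.772656283333156 [ 0.35794691  0.04965238 -1.03329155] [ 0.51159619 -0.04750703  0.0131934 ]
0 10.2
```

View pics/w2.png

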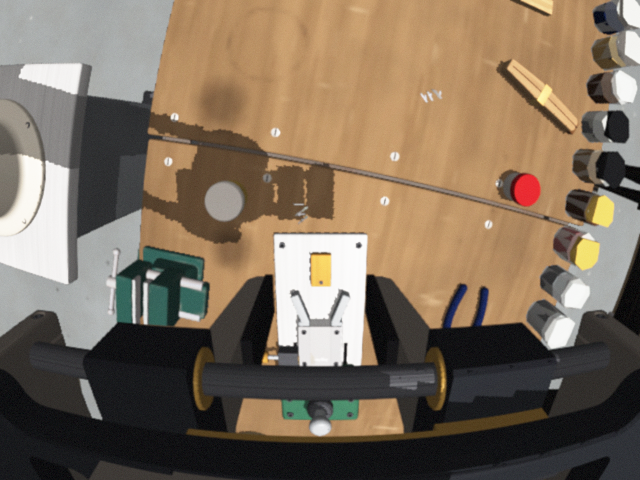

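```bash
python3 - <<'E'
from h import *
bot.goto([.568,.35,.30],list(rot(np.pi/2)))
c=bot.read_camera("wrist"); cv2.imwrite("pics/w3.png",c["pixels"]); np.save("w3.npy",c,allow_pickle=True)
hsv=cv2.cvtColor(c["pixels"],cv2.COLOR_BGR2HSV)
m=cv2.inRange(hsv,(10,50,190),(30,130,255))
cs,_=cv2.findContours(m,0,1)
for q in sorted(cs,key=cv2.contourArea)[-4:]:
    P=onplane(c,q.reshape(-1,2),.012,True)[:,:2];r=cv2.minAreaRect((P*1000).astype(np.float32));print(cv2.contourArea(q),cv2.boundingRect(q),r,cv2.boxPoints(r).round(1).tolist())
print(bot.current_clock())
E
```

```text
952.5 (56, 307, 46, 41) ((775.0781860351562, -55.017486572265625), (72.87940216064453, 89.04708099365234), 10.840558052062988) [[730.9000244140625, -18.100000381469727], [747.7000122070312, -105.5999984741211], [819.2000122070312, -91.9000015258789], [802.5, -4.400000095367432]]
3290.5 (255, 2, 77, 74) ((364.9589538574219, 316.4458923339844), (77.72888946533203, 76.44538116455078), 21.510238647460938) [[314.79998779296875, 337.79998779296875], [342.79998779296875, 266.6000061035156], [415.1000061035156, 295.1000061035156], [387.1000061035156, 366.29998779296875]]
20274.5 (0, 26, 133, 307) ((564.2382202148438, -106.08697509765625), (358.1940002441406, 493.05511474609375), 89.97080993652344) [[317.6000061035156, -285.1000061035156], [810.7000122070312, -285.29998779296875], [810.9000244140625, 72.9000015258789], [317.79998779296875, 73.0999984741211]]
110795.0 (121, 0, 519, 362) ((542.8531494140625, 487.7012023925781), (525.580322265625, 814.392578125), 0.6536840200424194) [[275.3999938964844, 891.9000244140625], [284.70001220703125, 77.5], [810.2999877929688, 83.5], [801.0, 897.9000244140625]]
11.5167
```

View pics/w3.png

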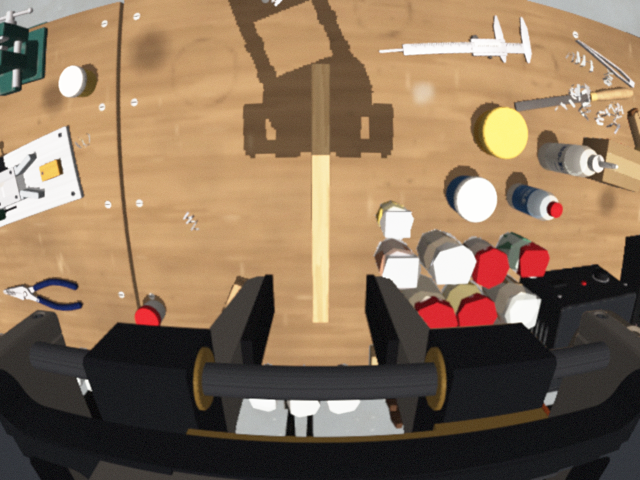

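```bash
python3 - <<'E'
from h import *
c=np.load("w3.npy",allow_pickle=True).item();g=cv2.GaussianBlur(c["pixels"],(3,3),0).astype(float)
s=g[:,:,0]  # blue: pale wood brighter
E_=[];
for r in range(165,312,6):
    gr=np.gradient(s[r,300:342]); E_.append((300+gr.argmax(),300+gr.argmin(),r))
E_=np.array(E_,float);print(E_[::6])
for j in(0,1):
    P=onplane(c,E_[:,[j,2]],.012,True)[:,:2];v=cv2.fitLine(P.astype(np.float32),cv2.DIST_HUBER,0,1e-3,1e-3).ravel();print(v, "y at x=.548,.70",[v[3]+v[1]/v[0]*(x-v[2]) for x in(.548,.70)])
gr=np.gradient(s[305:335,316:325].mean(1));print(305+gr.argmin(),onplane(c,[[320,305+gr.argmin()]],.012,True))
gr=np.gradient(s[50:80,316:325].mean(1));print(50+gr.argmax(),onplane(c,[[320,50+gr.argmax()]],.012,True))
E
```

```text
[[312. 329. 165.]
 [312. 329. 201.]
 [312. 328. 237.]
 [312. 328. 273.]
 [313. 327. 309.]]
[ 0.9999926  -0.00384198  0.6101346   0.33868536] y at x=.548,.70 [np.float32(0.33892408), np.float32(0.3383401)]
[ 0.99997747 -0.0067109   0.638221    0.35922277] y at x=.548,.70 [np.float32(0.35982823), np.float32(0.35880816)]
322 [[0.74045858 0.3485181  0.012     ]]
63 [[0.39914731 0.34928904 0.012     ]]
```

```bash
python3 - <<'E'
from h import *
p=[.5495,.3493]
R=list(rot(np.pi/2-.005))
bot.goto([*p,.08],R);bot.line_to([*p,.003],max_speed=.1)
bot.set_gripper(0,45);print("open",bot.current_opening()*92,bot.current_grip_force())
bot.line_to([*p,.13],max_speed=.2)
bot.goto([*fx(-.305),.13],list(rot(FY)))
bot.line_to([*fx(-.305),.030],max_speed=.15)
print(bot.current_clock(),bot.current_contact_force(),bot.current_ee_pos(),tofx(bot.current_ee_pos()))
c=bot.read_camera("wrist"); cv2.imwrite("pics/w4.png",c["pixels"]); np.save("w4.npy",c,allow_pickle=True)
cv2.imwrite("pics/w4c.png",cv2.resize(c["pixels"][240:480,220:420],(500,600)))
E
```

```text
open 21.70057414185832 45.00025391578674
16.425 [ 0.62771667 -0.75644242 -0.6139227 ] [0.47035163 0.16850199 0.03077116] (np.float64(-0.3050795336443725), np.float64(0.0009303629340103869))
```

View pics/w4.png

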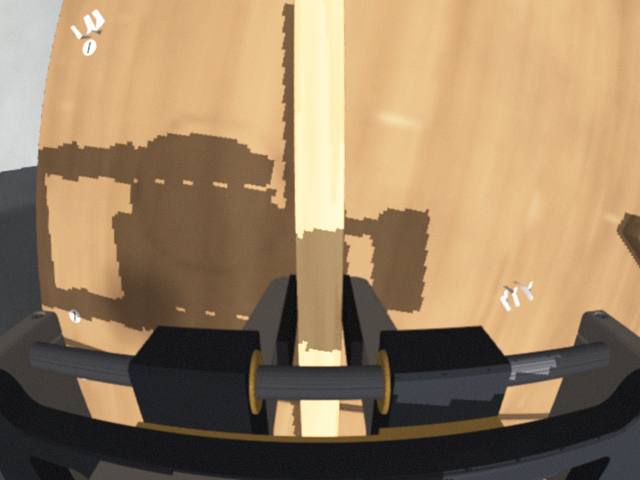

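```bash
python3 - <<'E'
from h import *
print(tofx(bot.current_ee_pos()),bot.current_ee_pos())
c=bot.read_camera("top");np.save("t5.npy",c,allow_pickle=True)
print(tofx(bot.current_ee_pos()),Ro.from_rotvec(bot.current_tool_rot()).as_matrix()[:,1],n, bot.current_clock())
cv2.imwrite("pics/t5.png",cv2.resize(c["pixels"][200:300,170:410],(800,333),interpolation=cv2.INTER_CUBIC))
E
```

```text
(np.float64(-0.30501650453771945), np.float64(0.0012104688883929349)) [0.47063863 0.16849398 0.03112049]
(np.float64(-0.3049714601585251), np.float64(0.001300705092157961)) [0.98130177 0.192457   0.00267077] [0.98136 0.1922 ] 16.525
```

View pics/t5.png

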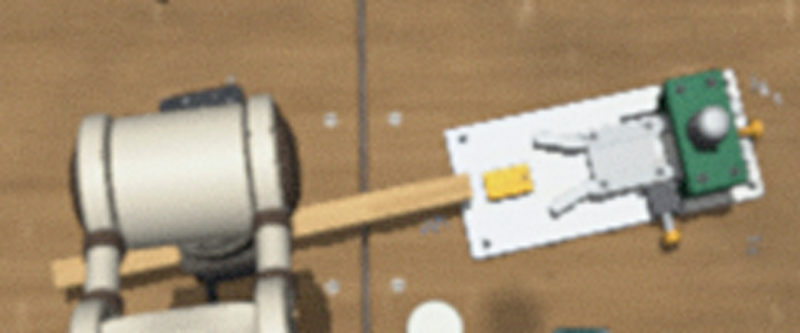

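```bash
python3 - <<'E'
from h import *
for i in range(4):
    bot.hold(.15);e=bot.current_ee_pos();print(np.round(tofx(e),5),round(e[2],5))
c=bot.read_camera("top");im=c["pixels"];hsv=cv2.cvtColor(im,cv2.COLOR_BGR2HSV)
m=cv2.inRange(hsv,(10,60,165),(22,150,255));k=m*0;k[240:280,262:313]=m[240:280,262:313]
k=cv2.morphologyEx(k,cv2.MORPH_OPEN,np.ones((3,3)))
cs,_=cv2.findContours(k,0,1);q=max(cs,key=cv2.contourArea).reshape(-1,2)
z=bot.current_ee_pos()[2]+.009
P=onplane(c,q,z)[:,:2];r=cv2.minAreaRect((P*1000).astype(np.float32));print(r);print([np.round(np.array(tofx(b/1000))*1000,1).tolist() for b in cv2.boxPoints(r)])
m=cv2.inRange(hsv,(18,140,120),(32,255,255));k=m*0;k[240:270,308:335]=m[240:270,308:335]
cs,_=cv2.findContours(k,0,1);q=max(cs,key=cv2.contourArea).reshape(-1,2)
P=onplane(c,q,.022)[:,:2];r=cv2.minAreaRect((P*1000).astype(np.float32));print(r,np.round(np.array(tofx(np.array(r[0])/1000))*1000,1))
# plate edge check in top cam
m=cv2.inRange(hsv,(0,0,190),(180,40,255));k=m*0;k[215:285,295:345]=m[215:285,295:345]
cs,_=cv2.findContours(k,0,1);q=max(cs,key=cv2.contourArea).reshape(-1,2);P=onplane(c,q,.01)[:,:2];F=np.array([tofx(p) for p in P])*1000
F=F[(F[:,0]>-115)&(F[:,0]<-65)];print("plate y",np.median(F[F[:,1]>40,1]),np.median(F[F[:,1]<-40,1]),bot.current_clock())
E
```

```text
[-0.30495  0.00076] 0.03088
[-3.0495e-01  2.7000e-04] 0.03038
[-3.05e-01  5.00e-05] 0.03009
[-3.0499e-01 -2.0000e-05] 0.02999
((493.8951110839844, 50.634544372558594), (24.79283905029297, 134.54776000976562), 10.90367603302002)
[[-252.2, -10.8], [-117.6, -11.2], [-117.6, 13.6], [-252.1, 14.0]]
((509.70574951171875, -48.2756233215332), (20.613426208496094, 33.5028190612793), 10.178507804870605) [-84.8  -2.1]
plate y 53.00791715838482 -53.703559300586065 17.175
```

```bash
python3 - <<'E'
from h import *
c=np.load("w2.npy",allow_pickle=True).item();im=c["pixels"];hsv=cv2.cvtColor(im,cv2.COLOR_BGR2HSV)
g=cv2.cvtColor(im,cv2.COLOR_BGR2GRAY).astype(float)
b=im[:,:,0].astype(float)
F=[]
for r in range(258,282,3):
    row=b[r]; 
    e=[265+np.gradient(row[265:285]).argmax(),355+np.gradient(row[355:380]).argmin(),300+np.gradient(row[300:320]).argmin(),320+np.gradient(row[320:342]).argmax()]
    F.append([tofx(onplane(c,[[x,r]],z,True)[0])[1]*1000 for x,z in zip(e,(.01,.01,.022,.022))])
F=np.array(F);print(F.round(1));mm=np.median(F,0);print(mm,"plate c",mm[:2].mean(),"blank c",mm[2:].mean())
E
```

```text
[[-55.   54.9 -12.7  12.7]
 [-55.1  55.  -12.8  12.7]
 [-55.3  55.2 -11.6  12.7]
 [-55.4  55.3 -12.8  12.8]
 [-54.4  55.5 -12.9  12.8]
 [-54.5  55.6 -11.7  12.8]
 [-54.7  55.8 -12.9  12.9]
 [-54.8  54.7 -13.   11.7]]
[-54.90487782  55.24353242 -12.80778546  12.73799162] plate c 0.1693272970414128 blank c -0.0348969228585041
```

```bash
cat > push.py <<'E'
from h import *
Z=.0145
bot.line_to([*fx(-.305),Z],max_speed=.06);bot.hold(.4)
f0=np.mean([(bot.hold(.03),bot.current_contact_force())[1] for _ in range(5)],0)
def F(): return -(np.array(bot.current_contact_force())-f0)[:2]@d
print("f0",fl(f0),np.round(tofx(bot.current_ee_pos()),4),bot.current_ee_pos()[2],bot.current_clock())
x=-.305;log=[]
while x<-.162:
    x+=.0065; bot.line_to([*fx(x),Z],max_speed=.04); log.append((round((x+.19)*1000),round(F(),1)))
    if F()>15: print("JAM");break
print(log)
f=np.array(bot.current_contact_force())-f0
print(fl(f),np.round(tofx(bot.current_ee_pos()),4),bot.current_ee_pos()[2],bot.current_clock())
E
python3 push.py
```

```text
f0 [-0.1   0.49 -0.51] [-3.05e-01  1.00e-04] 0.014583667343338894 18.15
[(-108, np.float64(-1.5)), (-102, np.float64(-0.6)), (-95, np.float64(-0.5)), (-89, np.float64(-0.9)), (-82, np.float64(-0.3)), (-76, np.float64(-0.2)), (-69, np.float64(-0.2)), (-63, np.float64(-0.6)), (-56, np.float64(-0.2)), (-50, np.float64(-1.3)), (-43, np.float64(-0.6)), (-37, np.float64(-0.4)), (-30, np.float64(-0.6)), (-24, np.float64(-0.9)), (-17, np.float64(-0.4)), (-11, np.float64(-0.4)), (-4, np.float64(-0.7)), (2, np.float64(3.1)), (9, np.float64(2.2)), (15, np.float64(0.8)), (22, np.float64(0.7)), (28, np.float64(0.3))]
[-0.46  0.2   0.42] [-1.614e-01  1.000e-04] 0.014595678774029956 25.1167
```

```bash
cat > press.py <<'E'
from h import *
Z=.0145;f0=np.array([-.1,.49,-.51])
def F(k=3): return np.mean([(bot.hold(.02),-(np.array(bot.current_contact_force())-f0)[:2]@d)[1] for _ in range(k)])
x=-.162;log=[];base=[]
while x<-.118:
    st=.001 if x<-.150 else .0005
    x+=st; bot.line_to([*fx(x),Z],max_speed=.01); f=F(2); log.append((round((x+.19)*1000,1),round(float(f),1)))
    if x>-.155 and len(base)>4 and f>np.median(base)+2.0: break
    base.append(f)
b=float(np.median(base[-8:]));print(log[-25:],"drag",b,bot.current_clock())
bot.hold(.2);log=[]
for _ in range(40):
    f=F(3)-b
    log.append((round((x+.19)*1000,2),round(float(f),1)))
    if f>10 or x>-.118: break
    x+=.0003 if f<6 else .00015
    bot.line_to([*fx(x),Z],max_speed=.005)
    bot.hold(.06)
print(log,x)
for _ in range(6): bot.hold(.1);print(round(float(F(2)-b),1),end=" ")
print(np.round(tofx(bot.current_ee_pos()),4),bot.current_ee_pos()[2],bot.current_clock(),x)
E
python3 press.py
```

```text
[(35.0, 2.7), (36.0, 3.0), (37.0, 2.6), (38.0, 3.3), (39.0, 3.2), (40.0, 3.6), (40.5, 3.3), (41.0, 4.0), (41.5, 3.6), (42.0, 3.4), (42.5, 3.5), (43.0, 3.5), (43.5, 2.7), (44.0, 3.1), (44.5, 2.8), (45.0, 2.1), (45.5, 1.9), (46.0, 1.8), (46.5, 3.5), (47.0, 2.8), (47.5, 2.8), (48.0, 2.2), (48.5, 2.7), (49.0, 4.4), (49.5, 6.0)] drag 2.741151692786886 33.9
[(49.5, 4.1), (49.8, 4.8), (50.1, 5.5), (50.4, 5.9), (50.7, 7.3), (50.85, 7.6), (51.0, 8.1), (51.15, 8.3), (51.3, 9.3), (51.45, 9.5), (51.6, 10.0)] -0.13839999999999994
10.1 10.6 9.6 10.1 10.6 9.8 [-0.1412 -0.0008] 0.013833136407801077 38.5333 -0.13839999999999994
```

```bash
python3 - <<'E'
from h import *
Z=.0145
bot.line_to([*fx(-.16),Z],max_speed=.03);print(fl(bot.current_contact_force()))
bot.line_to([*fx(-.372),Z],max_speed=.1);bot.hold(.4)
bot.line_to([*fx(-.372),.0034],max_speed=.04);bot.hold(.3);print(fl(bot.current_contact_force()),bot.current_ee_pos())
bot.set_gripper(.45,10);bot.hold(.1)
bot.line_to([*fx(-.372),.10],max_speed=.12)
bot.goto([*fx(-.14),.30],list(rot(FY)));bot.hold(.3)
c=bot.read_camera("wrist");t=bot.read_camera("top");s=bot.read_camera("scene");print(bot.current_clock())
A=cv2.resize(c["pixels"][:400,160:480],(480,600));
B=cv2.resize(t["pixels"][205:285,195:405],(320,122));C=cv2.resize(s["pixels"][170:310,300:420],(320,373))
o=np.zeros((600,800,3),np.uint8);o[:,:480]=A;o[:122,480:]=B;o[130:503,480:]=C
cv2.imwrite("pics/f6.png",o);cv2.imwrite("pics/f6w.png",cv2.resize(c["pixels"][260:380,260:380],(600,600),interpolation=cv2.INTER_CUBIC))
E
```

```text
[ 0.15  0.61 -0.52]
[-0.42 -0.16  2.81] [0.45672079 0.23403625 0.00339699]
45.9583
```

View pics/f6.png

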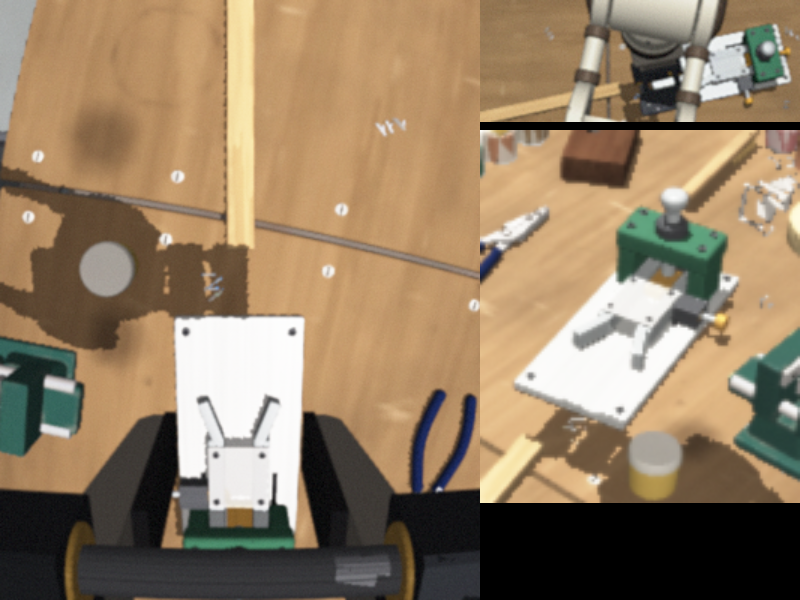

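View pics/f6w.png

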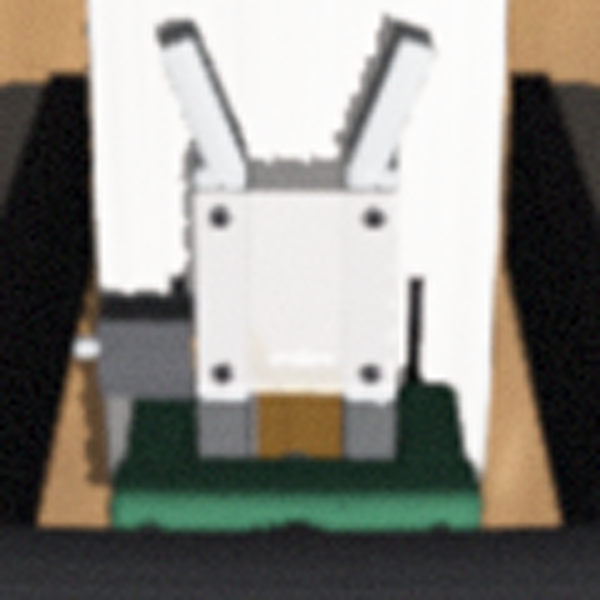

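```bash
python3 - <<'E'
from h import *
def cen(im,x0,y0,x1,y1):
    h=cv2.cvtColor(im[y0:y1,x0:x1],cv2.COLOR_BGR2HSV).astype(int)
    w=((h[...,0]>14)&(h[...,0]<34)&(h[...,1]>150)).astype(float)
    yy,xx=np.nonzero(w);return len(xx),xx.mean()+x0,yy.mean()+y0
for nm,bx in(("top",(364,264,380,278)),("scene",(384,234,398,252))):
    c=bot.read_camera(nm)
    for im in(cv2.imread(f"pics/{nm}0.png"),c["pixels"]): print(nm,cen(im,*bx))
    # pixel shift per 4mm outwards
    o=[];
    for y in(-.070,-.074):
        X=np.r_[fx(.04,y),.02]; p=np.array(c["R"])@X+c["t"];o.append(p[:2]/p[2]*c["fx"]+[c["cx"],c["cy"]])
    print(o[0],o[1]-o[0])
E
```

```text
top (17, np.float64(371.05882352941177), np.float64(271.0))
top (16, np.float64(370.9375), np.float64(270.9375))
[371.5440205  269.00732765] [0.34847891 1.41496042]
scene (11, np.float64(390.0), np.float64(242.27272727272728))
scene (8, np.float64(390.0), np.float64(242.625))
[388.96119054 240.7553048 ] [1.47463086 0.50879944]
```

```bash
python3 -c "
from workcell import bot
print(bot.current_clock(),bot.job_done())"
```

```text
the job is handed in; nothing more can be done
46.0583 None
```

I've handed the job in at 46 s: by force readings, the blank is home and was pressed at about 10 N for over half a second; the last pictures show the catch back out and the push stick flat on the bench clear of the fixture, but no verdict came back.

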